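# Jog the bench shaker from its button stations

## Task

Run the paint shaker from its four push-button stations, with closed fingertips: first press down the raised end of the rocker so that it tips fully over, then push the small round button fully in (it stays in), then press the big square key fully down and keep holding it; the program finishes while still holding the key down. Only press: do not pick up or shift the stations or the things among them, and do not press the mushroom-headed stop.

Things in the scene. Friction and masses are not known exactly. Their poses are not given: they have to be found in the camera images.
- rocker_station: Loose grey battery push-button station, box 70 x 70 mm, lid 44 mm above the bench, 0.55 kg, stands by its own weight on rubber feet. Carries the long narrow black rocker, which lies along this body's x axis. Origin at the centre of its underside, z up.
- latch_station: Loose grey battery push-button station, box 70 x 70 mm, lid 44 mm above the bench, 0.55 kg, stands by its own weight on rubber feet. Carries the small round black button in a steel collar. Origin at the centre of its underside, z up.
- key_station: Loose grey battery push-button station, box 70 x 70 mm, lid 44 mm above the bench, 0.55 kg, stands by its own weight on rubber feet. Carries the big flat square black key. Origin at the centre of its underside, z up.
- stop_station: Loose grey battery push-button station, box 70 x 70 mm, lid 44 mm above the bench, 0.55 kg, stands by its own weight on rubber feet. Carries the black mushroom-headed stop, which must not be pressed. Origin at the centre of its underside, z up.
- rocker (a joint): Tilt of the rocker (a see-saw plate 56 mm long, 26 mm wide, 12 mm thick, pivot 54 mm above the bench at the centre of its station). About 0 = off, as at the start: the end towards the station's +x is raised. 0.44 rad = fully over: that end is down. It stays where it is left; 1 to 2 N at rocker_raised_end moves it, more nearer the pivot.
- rocker_raised_end (a point): Point on the rocker's top face, 22 mm from the pivot, in the middle of the half that is raised at the start, about 65 mm above the bench then; 55 mm when fully over. Press here, straight down. The point turns with the rocker. Nothing around the rocker rises above 48 mm.
- latch_button (a joint): How far the small round button is pushed in: about 0 = out, 0.008 m = fully in. It stays where it is pushed; about 3 N moves it.
- latch_top (a point): Centre of the flat top of the round button (28 mm diameter), 62 mm above the bench when out, 54 mm when fully in; its collar is 48 mm high.
- run_key (a joint): How far the square key is pressed: 0 = up, 0.008 m = fully down. Spring return: starts to move at 2 N, fully down at 6 N.
- run_key_top (a point): Centre of the flat top of the square key (48 x 48 mm), 62 mm above the bench when up, 54 mm when fully down; its frame is 48 mm high.
- stop_head (a joint): How far the mushroom stop is pressed: 0 = up, 0.006 m = down. Keep it up.
- stop_top (a point): Top centre of the mushroom stop, 44 mm diameter, 74 mm above the bench, the highest of the four controls.
- tint_bottle: Small blue bottle with a white cap, 33 mm diameter, 85 mm high, loose bystander. Origin at the centre of its underside.
- tin: Small closed paint tin, 70 mm diameter, 76 mm high, loose bystander. Origin at the centre of its underside.
- pot: White mixing pot, 72 mm diameter, 70 mm high, loose bystander. Origin at the centre of its underside.
- tape: Small black tape roll lying flat, 50 mm diameter, 19 mm high, loose bystander. Origin at the centre of its underside.

How it is judged:
By the outcome, as a careful person would: the job done as asked, in the order asked, and still so for the second after the job is handed in, while the arm keeps its last pose, push and grip.
It also fails if it takes over 50 s, if anything falls off the work surface, if the arm or the gripper's body presses on something with over 40 N, if the wrist force passes 120 N, or if a joint passes its speed limit or range.

## Robot

A 6-joint arm with a two-finger parallel gripper is mounted at the origin on a cart in front of the work surface, level with it; the furniture and walls round the work are solid. World frame = base frame: x ahead of the robot, y to its left, z up, the work surface at z = 0. Lengths are in mm, angles in rad, forces in N, time in s.
With the tool pointing down it reaches from about 275 to 750 mm from the base axis. Payload 10.2 kg.
Tool frame: the origin (TCP) lies at the very end of the fingers, on their centre line; the grasp point (between the pads) lies 19 mm behind it (ctrl.grasp_offset is the distance from the TCP to the grasp point, in mm); z points along the fingers, y is the line along which they close (so a half turn about z gives the same grasp; the last joint's range is limited). The gripper opens to 85 mm and grips with 20 to 120 N. Pads are 22 mm wide; open, the fingers measure 114 mm over their backs; the gripper's body (76 mm by 85 mm) begins 54 mm behind the grasp point. The pads swing forward as they close: fully open they stand 13 mm farther back than shut.
Start: joints at [1.014, 0.313, 1.498, -0, 1.331, -0.223], TCP at [172.022, 496.024, 231.294] pointing down, gripper open.
Joint ranges: [-2.94, 2.94], [-0.97, 2.17], [0.19, 2.56], [-1.23, 4.37], [0.02, 3.11], [-2.88, 2.88]. Speed limits (rad/s): [2.39, 2.39, 3.01, 3.14, 3.14, 3.14].

## Interface

Orientations are given as a unit quaternion [w, x, y, z].
In Python, from station import state, capture, sign_off, look_for, outline_of, ctrl gives the robot as it stands.
- The arm moves only by the tool drive_tool, never from a script. Its argument "plan" is a list that holds one entry, the list of rows, each a list of 5 numbers: the shift along the tool's x, y, z as a fraction of full scale, then the turn about the tool's z as a fraction of full scale, then the opening, from 0 (shut) to 1 (fully open). In form: [[[x, y, z, spin, hand], ...]]. A call has 1 to 20 rows; each row shifts and turns the commanded pose from where the row before left it, along the tool's axes as they then stand; what a row does not reach is not made up. Full scale, the value 1, is 100 mm for a shift and 360 degrees for a turn. A row lasts 1/8 s, in which the tool goes at most 62.5 mm and 10.7 degrees, less where a joint would pass 70% of its speed; a pose out of reach is approached as far as the arm can. A call with a number of a shift or a turn outside -1 to 1 is refused whole. A call with a gripper value outside its range is refused whole. The fingers move at their own pace and stop on an object; the grip force is fixed at half the most. Time passes only in rows, so rows that do not move let the fingers close. It gives the time, the measured TCP pose, the force, the opening and the grip force at its end, in the units of the state.
- state(): the state, without advancing time (a new reading comes with each control period).
- capture(name): name is "side" or "top" or "wrist"; returns a dict with "frame" (480x640x3 uint8, red, green, blue), "mtx" (3x3 intrinsics, pixels), "k1" (the pictures are not rectified: a ray, as slopes to the right and down, at radius r is drawn at 1 + k1 r^2 times it, then the intrinsics apply), "rvec" (rotation vector, rad) and "tvec" (3), from world to camera coordinates, as OpenCV has them. Camera axes: x right, y down, z forward; pixel columns grow to the right and rows downward; lengths in mm; the calibration is good to about 2 mm. A picture is of the moment at which its call begins. There is no depth.
- sign_off(): hands the job in; it is judged then, once.
Trained networks look in a picture, given as the dict that the camera call returned (one of the last four; its "shot" number tells which), for a name from the list of things; names that differ only in an ending like _2 or _b are one class to them, and where a whole thing is asked for, a point or a joint stands for the part that bears it (a point fixed in the world has none). Each returns a list of dicts, best first, with "score" (0 to 1); they miss things now and then, are a little off and sometimes report something else, mostly with a low value. They report only what shows in the picture. A call takes as long as a camera call.
- look_for(query, picture): "rect" ([centre column, centre row, width, height] as shares, 0 to 1, of the picture: columns of its width, rows of its height, round what is visible of it).
- outline_of(query, picture): "region" (480x640 bool, what is visible of it) and "rect" ([centre column, centre row, width, height] as shares, 0 to 1, of the picture: columns of its width, rows of its height, round what is visible of it).
The state is a dict: "clock": time; "joints": joint angles; "qvel": joint speeds; "tau": joint torques, N m; "tcp_pos": TCP position; "tool_rot": TCP orientation; "force": force on the tool from outside, world axes, zero at the start; "moment": the same for the moment, N m; "opening": finger opening in mm; "gripper_force": force on a finger pad.
Only numpy, scipy, OpenCV 4.12 (cv2) and the standard library are available. Lean on these libraries where they do the work, as an engineer would, in place of code of your own. Each camera call takes 0.05 s, during which the arm holds its last target. There are 200 camera calls.

## Working session

There is one attempt and no reset: what is moved stays moved. The work goes in short steps, Python scripts to look and compute and a tool call to move; the robot and the scene stay as the last step left them, time stands still between calls to the robot, and variables do not carry over. Pictures are saved under pics/ and viewed, at most 10 in all, crops included, and the job is handed in when it is done.

Besides the shell and the picture viewer there is one more tool, called after "Call:" in YAML: its name, and indented under it one key for each argument. drive_tool: Moves the arm, as the interface text tells. Shift numbers are shares of 100 mm and turn numbers shares of 360 degrees, none past 1 either way. Its arguments: {"type":"object","properties":{"plan":{"type":"array","items":{"type":"array","items":{"type":"array","items":{"type":"number","minimum":-1,"maximum":1}}}}},"required":["plan"]}

```bash
mkdir -p pics; cat > h.py <<'E'
import numpy as np, cv2
from station import state, capture, sign_off, look_for, outline_of, ctrl
def ray2plane(p,uv,z):
    R,_=cv2.Rodrigues(np.array(p["rvec"],float)); t=np.array(p["tvec"],float).ravel()
    K=np.array(p["mtx"]); d=np.array([(uv[0]-K[0,2])/K[0,0],(uv[1]-K[1,2])/K[1,1]])
    u=d.copy()
    for _ in range(20): u=d/(1+p["k1"]*(u@u))
    c=-R.T@t; v=R.T@np.array([u[0],u[1],1]); s=(z-c[2])/v[2]
    return c+s*v
def save(p,n): cv2.imwrite(f"pics/{n}.png",p["frame"][:,:,::-1])
E
python3 - <<'E'
from h import *
s=state(); print(s["clock"],s["tcp_pos"],s["tool_rot"],s["force"],s["opening"])
Z=dict(rocker_station=44,latch_station=44,key_station=44,stop_station=44,rocker=58,latch_button=62,run_key=62,stop_head=72,tint_bottle=85,tin=76,pot=70,tape=19)
for c in ["top","side"]:
    p=capture(c); save(p,c)
    R,_=cv2.Rodrigues(np.array(p["rvec"],float)); print(c,"cam at",(-R.T@np.array(p["tvec"]).ravel()).round())
    for n,z in Z.items():
        for o in look_for(n,p)[:2]:
            r=o["rect"]; uv=(r[0]*640,r[1]*480)
            print(n,round(o["score"],2),np.round(uv),np.round([r[2]*640,r[3]*480]),ray2plane(p,uv,z).round())
E
```

```text
0.0 [171.88020468 495.80036909 230.7168901 ] [-2.45419617e-04  1.66126293e-01  9.86104268e-01 -6.05898794e-04] [ 0.33957061  0.59621908 -0.23586291] 85.29548620007367
top cam at [ 449. -190. 1016.]
rocker_station 0.66 [209. 271.] [49. 48.] [440.  39.  44.]
latch_station 0.62 [404. 265.] [40. 46.] [ 456. -353.   44.]
latch_station 0.28 [206. 270.] [26. 25.] [441.  46.  44.]
key_station 0.81 [344. 194.] [39. 41.] [ 599. -232.   44.]
stop_station 0.91 [320. 255.] [37. 35.] [ 475. -184.   44.]
rocker 0.76 [206. 269.] [25. 24.] [444.  42.  58.]
latch_button 0.71 [405. 264.] [12. 11.] [ 457. -352.   62.]
run_key 0.73 [346. 192.] [33. 33.] [ 599. -234.   62.]
stop_head 0.6 [321. 254.] [23. 23.] [ 475. -187.   72.]
tint_bottle 0.61 [256. 222.] [17. 20.] [535. -59.  85.]
tint_bottle 0.46 [210. 269.] [48. 44.] [443.  29.  85.]
tin 0.8 [283. 188.] [37. 37.] [ 603. -109.   76.]
pot 0.86 [419. 173.] [40. 39.] [ 637. -380.   70.]
pot 0.73 [344. 194.] [42. 41.] [ 594. -231.   70.]
tape 0.48 [267. 304.] [25. 26.] [372. -77.  19.]
side cam at [ 155. -879.  387.]
rocker_station 0.59 [248. 236.] [47. 36.] [426.  -8.  44.]
latch_station 0.95 [353. 331.] [68. 62.] [ 434. -392.   44.]
key_station 0.64 [397. 271.] [42. 52.] [ 581. -270.   44.]
stop_station 0.62 [312. 273.] [52. 51.] [ 461. -213.   44.]
stop_station 0.27 [247. 235.] [48. 40.] [426.  -2.  44.]
latch_button 0.75 [355. 309.] [20. 16.] [ 448. -371.   62.]
run_key 0.72 [395. 256.] [29. 24.] [ 589. -253.   62.]
run_key 0.22 [247. 224.] [31.  7.] [433.  12.  62.]
stop_head 0.59 [313. 254.] [29. 14.] [ 468. -203.   72.]
tint_bottle 0.96 [314. 231.] [15. 38.] [ 500. -141.   85.]
tin 0.79 [358. 239.] [35. 49.] [ 558. -191.   76.]
pot 0.65 [476. 299.] [51. 59.] [ 591. -434.   70.]
tape 0.74 [232. 273.] [30. 20.] [366. -97.  19.]
tape 0.71 [312. 256.] [29. 20.] [516. -95.  19.]
```

View pics/top.png

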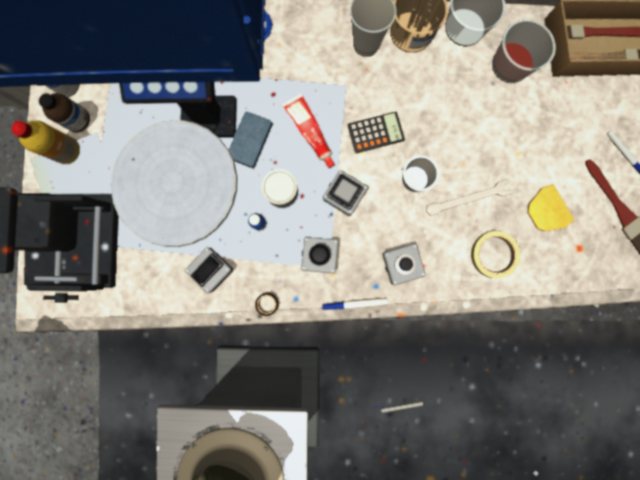

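View pics/side.png

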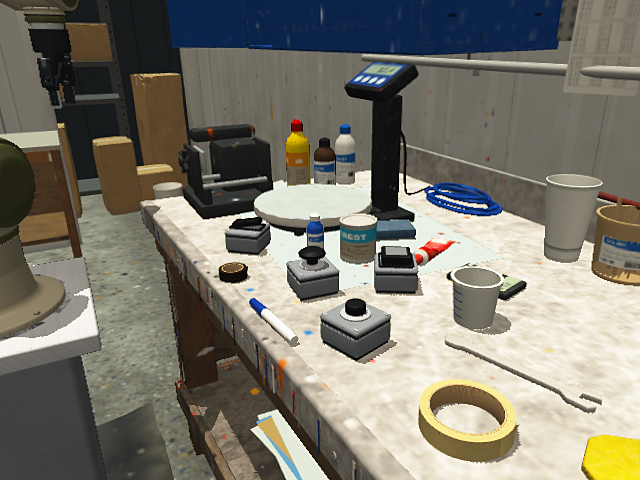

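The top view shows the rocker station at about (209,269), latch (405,264), key (346,190) and stop (320,254). The networks agree in both views. The rocker's direction isn't clear yet, so I'll move over it, routing clear of the machine on the left, and look with the wrist camera.

Call:
drive_tool:
  plan:
    - [[-0.2, -0.3, 0, 0, 0], [-0.22, -0.33, 0, 0, 0], [-0.22, -0.33, 0, 0, 0], [-0.22, -0.33, 0, 0, 0], [-0.22, -0.33, 0, 0, 0], [-0.22, -0.33, 0, 0, 0], [-0.22, -0.33, 0, 0, 0], [-0.2, -0.26, 0, 0, 0], [-0.35, -0.18, 0, 0, 0], [-0.35, -0.18, 0, 0, 0], [-0.35, -0.18, 0, 0, 0], [-0.35, -0.18, 0, 0, 0], [-0.3, -0.15, 0, 0, 0], [0, 0, 0, 0, 0], [0, 0, 0, 0, 0]]

```text
clock: 3.18
tcp_pos: [383.0, 62.2, 231.3]
tool_rot: [-0.0, 0.166, 0.986, 0.0]
force: [-0.2, 0.3, -0.6]
opening: -0.0
gripper_force: 0.0
```

```bash
python3 - <<'E'
from h import *
s=state(); print(s["clock"],s["tcp_pos"],s["tool_rot"],s["force"],s["opening"])
p=capture("wrist"); save(p,"w1")
R,_=cv2.Rodrigues(np.array(p["rvec"],float)); print("cam at",(-R.T@np.array(p["tvec"]).ravel()).round(), "R",R.round(2))
for n,z in dict(rocker_station=44,rocker=58,rocker_raised_end=65,tape=19,stop_station=44).items():
    for o in look_for(n,p)[:2]:
        r=o["rect"]; uv=(r[0]*640,r[1]*480)
        print(n,round(o["score"],2),np.round(uv),np.round([r[2]*640,r[3]*480]),ray2plane(p,uv,z).round())
E
```

```text
3.175 [382.9763708   62.16285194 231.25434128] [-1.91588547e-04  1.66102513e-01  9.86108470e-01  6.41557566e-05] [-0.15406269  0.34797684 -0.5967565 ] -0.0372302604504143
cam at [313.  87. 374.] R [[ 0.33  0.94 -0.  ]
 [ 0.9  -0.31  0.29]
 [ 0.27 -0.1  -0.96]]
rocker_station 0.64 [330. 261.] [91. 74.] [431.  54.  44.]
rocker_station 0.34 [202. 239.] [44. 52.] [368. -57.  44.]
rocker 0.73 [326. 270.] [47. 51.] [434.  49.  58.]
rocker_raised_end 0.72 [326. 270.] [48. 49.] [430.  49.  65.]
tape 0.88 [200. 239.] [48. 51.] [371. -70.  19.]
stop_station 0.95 [148. 352.] [88. 80.] [ 467. -169.   44.]
```

View pics/w1.png

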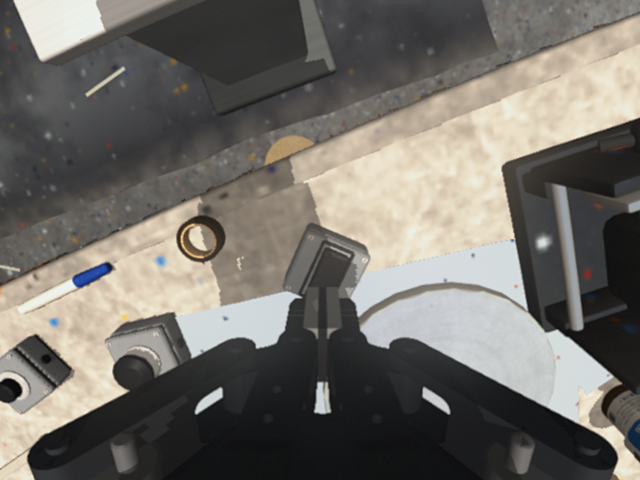

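The rocker shows at about (330,258), running from the fingers at lower left to the upper right. The fingertips cover its lower end, so I'll advance 60 mm to clear the view.

Call:
drive_tool:
  plan:
    - [[-0.3, 0, 0, 0, 0], [-0.3, 0, 0, 0, 0], [0, 0, 0, 0, 0]]

```text
clock: 3.85
tcp_pos: [440.9, 41.9, 231.0]
tool_rot: [-0.0, 0.166, 0.986, -0.0]
force: [-0.8, 0.8, -0.0]
opening: 0.2
gripper_force: 0.0
```

```bash
python3 - <<'E'
from h import *
s=state(); print(s["clock"],s["tcp_pos"],s["force"])
p=capture("wrist")
for n,z in dict(rocker_station=44,rocker=58).items():
    for o in outline_of(n,p)[:1]:
        r=o["rect"]; uv=(r[0]*640,r[1]*480)
        print(n,round(o["score"],2),np.round(uv),np.round([r[2]*640,r[3]*480]),ray2plane(p,uv,z).round())
        m=o["region"].astype(np.uint8); ys,xs=np.nonzero(m)
        P=np.array([ray2plane(p,(x,y),z)[:2] for x,y in zip(xs,ys)],np.float32)
        b=cv2.minAreaRect(P); print("rect",b, cv2.boxPoints(b).round().tolist())
u,v=int(uv[0]),int(uv[1])
f=p["frame"][max(0,v-80):v+80,max(0,u-100):u+100,::-1]
cv2.imwrite("pics/w2.png",cv2.resize(f,None,fx=4,fy=4,interpolation=cv2.INTER_CUBIC)[:600,:800]); print("crop origin",u-100,max(0,v-80))
E
```

```text
3.85 [440.85998963  41.854106   230.95300371] [-0.77280719  0.78045853 -0.02901169]
rocker_station 0.92 [329. 210.] [90. 91.] [439.  49.  44.]
rect ((440.02642822265625, 47.104129791259766), (69.94677734375, 72.13640594482422), 47.3572998046875) [[390.0, 46.0], [443.0, -3.0], [490.0, 48.0], [437.0, 97.0]]
rocker 0.91 [327. 216.] [44. 65.] [441.  46.  58.]
rect ((441.35418701171875, 45.897483825683594), (26.059368133544922, 57.8105583190918), 48.96502685546875) [[411.0, 55.0], [455.0, 17.0], [472.0, 37.0], [428.0, 75.0]]
crop origin 226 135
```

View pics/w2.png

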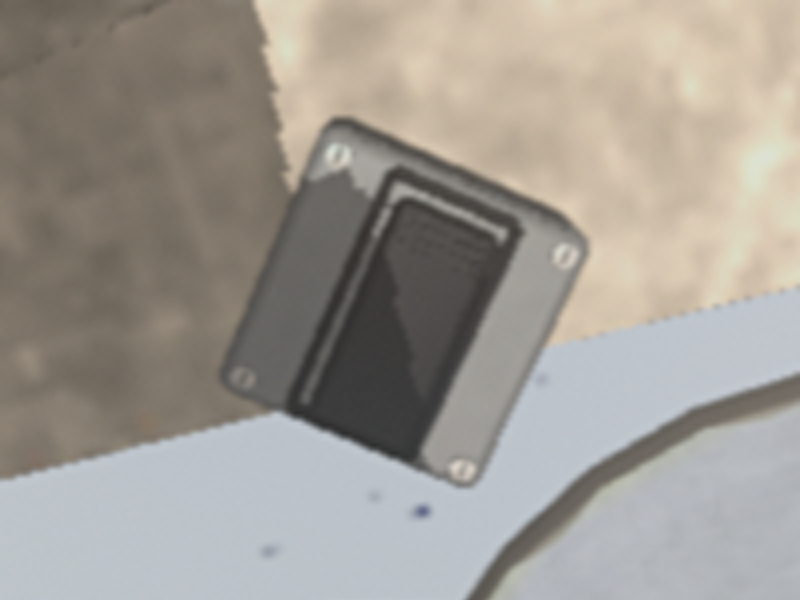

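The crop shows the rocker running from upper right to lower left. The frame lip shows at its upper (robot-side) end, and the lower (far, +x −y) end covers the frame. That suggests the far end is raised, so I'll check it by projecting both hypotheses.

```bash
python3 - <<'E'
from h import *
from scipy.optimize import minimize
p=capture("wrist"); q=capture("side"); t=capture("top")
def proj(p,P):
    return cv2.projectPoints(P,np.array(p["rvec"],float),np.array(p["tvec"],float),np.array(p["mtx"]),np.array([p["k1"],0,0,0,0]))[0].reshape(-1,2)
def mask(p,x,y,a,s):
    c=np.array([x,y,54.]); u=np.array([np.cos(a)*np.cos(.22),np.sin(a)*np.cos(.22),s*np.sin(.22)])
    v=np.array([-np.sin(a),np.cos(a),0]); w=np.cross(u,v)
    P=np.array([c+i*28*u+j*13*v+k*w for i in(-1,1) for j in(-1,1) for k in(-6,6)])
    m=np.zeros((480,640),np.uint8); cv2.fillConvexPoly(m,cv2.convexHull(proj(p,P).astype(np.float32)).astype(int),1); return m>0
for nm,pic in (("wrist",p),("side",q),("top",t)):
    o=outline_of("rocker",pic)
    if not o: print(nm,"none"); continue
    M=o[0]["region"]; print(nm,o[0]["score"],M.sum())
    for s in (1,-1):
        best=max(((lambda m:(m&M).sum()/(m|M).sum())(mask(pic,440+dx,47+dy,a,s)),dx,dy,a) for dx in range(-6,7,2) for dy in range(-6,7,2) for a in np.radians([-47,-44,-41,-38]))
        print("far raised" if s>0 else "near raised",np.round(best,3))
u,v=247,225
cv2.imwrite("pics/s2.png",cv2.resize(q["frame"][v-30:v+30,u-40:u+40,::-1],None,fx=10,fy=10,interpolation=cv2.INTER_CUBIC))
for n,z in dict(latch_station=44,latch_button=62,key_station=44,run_key=62,stop_station=44,stop_head=74).items():
    o=outline_of(n,t)
    if o:
        ys,xs=np.nonzero(o[0]["region"]); P=np.array([ray2plane(t,(x,y),z)[:2] for x,y in zip(xs,ys)],np.float32)
        print(n,round(o[0]["score"],2),cv2.minAreaRect(P))
E
```

```text
wrist 0.63 1722
far raised [ 0.9    2.     0.    -0.768]
near raised [ 0.913  2.    -2.    -0.716]
side 0.81 245
far raised [ 0.79  4.   -2.   -0.82]
near raised [ 0.562  0.    -2.    -0.663]
top 0.75 290
far raised [ 0.679  6.    -6.    -0.716]
near raised [ 0.689  6.    -6.    -0.716]
latch_station 0.56 ((457.59979248046875, -350.1622619628906), (71.5748062133789, 74.7266845703125), 18.691171646118164)
latch_button 0.61 ((459.3706970214844, -352.1280822753906), (23.632686614990234, 23.814624786376953), 0.5086226463317871)
key_station 0.57 ((601.1788330078125, -231.40750122070312), (68.474853515625, 69.3873291015625), 59.95011901855469)
run_key 0.81 ((601.673095703125, -233.6287841796875), (48.30595397949219, 48.425331115722656), 58.33211135864258)
stop_station 0.67 ((475.6240539550781, -183.883544921875), (69.31949615478516, 69.53053283691406), 85.58077239990234)
stop_head 0.91 ((475.0396728515625, -183.390380859375), (38.9420280456543, 40.91157531738281), 0.658847987651825)
```

View pics/s2.png

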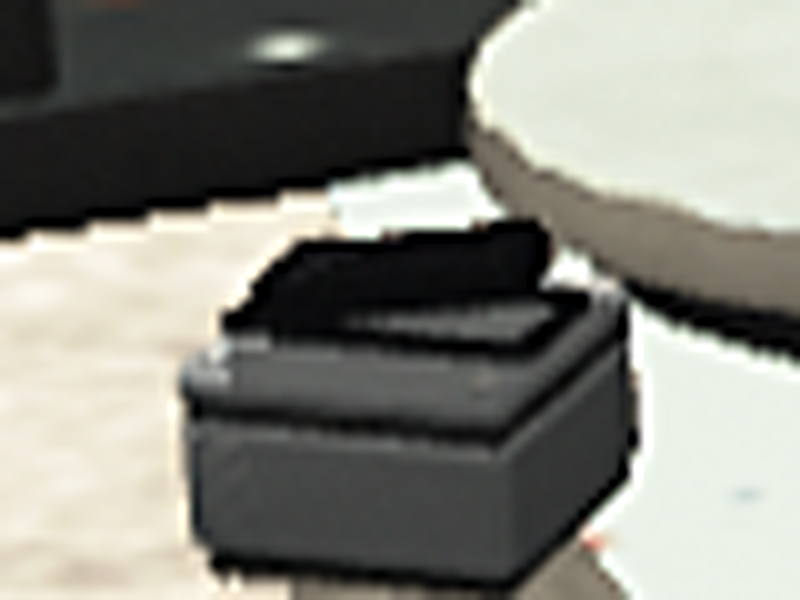

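The side crop settles it: the right (far, larger x) end at about (545,240) is up. The rocker centre is about (442,46) at −43°, so I press near (459,30) with tool x along the rocker.

Call:
drive_tool:
  plan:
    - [[0, 0, 0, 0.0222, 0], [0, 0, 0, 0.0222, 0], [0, 0, 0, 0.0222, 0], [-0.213, 0.037, 0.3, 0, 0], [0, 0, 0.4, 0, 0], [0, 0, 0.4, 0, 0], [0, 0, 0.3, 0, 0], [0, 0, 0.1, 0, 0], [0, 0, 0, 0, 0]]

```text
clock: 5.72
tcp_pos: [458.4, 30.2, 81.5]
tool_rot: [-0.0, 0.367, 0.93, -0.0]
force: [0.5, 0.1, 0.4]
opening: -0.1
gripper_force: 0.0
```

Call:
drive_tool:
  plan:
    - [[0, 0, 0.1, 0, 0], [0, 0, 0.05, 0, 0], [0, 0, 0.03, 0, 0], [0, 0, 0.03, 0, 0], [0, 0, 0.03, 0, 0], [0, 0, 0, 0, 0]]

```text
clock: 6.48
tcp_pos: [458.4, 30.2, 57.3]
tool_rot: [0.0, 0.367, 0.93, 0.0]
force: [1.6, -0.1, 1.6]
opening: 0.1
gripper_force: 0.7
```

Call:
drive_tool:
  plan:
    - [[0, 0, 0.01, 0, 0], [0, 0, 0.01, 0, 0], [0, 0, 0, 0, 0]]

```text
clock: 6.85
tcp_pos: [458.6, 30.2, 56.4]
tool_rot: [0.001, 0.367, 0.93, 0.0]
force: [-2.8, -1.1, 15.9]
opening: 0.1
gripper_force: 7.4
```

Force rose to 16 N at z = 56.4 mm, so the rocker is at its end stop. Next I'll lift, check, and travel above everything to the latch.

Call:
drive_tool:
  plan:
    - [[0, 0, -0.3, 0, 0], [0, 0, -0.5, 0, 0], [0, 0, -0.5, 0, 0], [-0.26, -0.278, -0.1, 0, 0], [-0.26, -0.278, 0, 0, 0], [-0.26, -0.278, 0, 0, 0], [-0.26, -0.278, 0, 0, 0], [-0.26, -0.278, 0, 0, 0], [-0.26, -0.278, 0, 0, 0], [-0.26, -0.278, 0, 0, 0], [-0.26, -0.278, 0, 0, 0], [-0.26, -0.278, 0, 0, 0], [-0.26, -0.278, 0, 0, 0], [0, 0, 0, 0, 0]]

```text
clock: 8.6
tcp_pos: [457.4, -351.8, 194.3]
tool_rot: [-0.001, 0.368, 0.93, 0.0]
force: [-0.4, -0.2, -0.5]
opening: -0.3
gripper_force: 0.0
```

```bash
python3 - <<'E'
from h import *
s=state(); print(s["clock"],s["tcp_pos"],s["force"])
p=capture("wrist"); t=capture("top"); q=capture("side")
for pic in (p,t):
  for n,z in dict(latch_station=44,latch_button=62,run_key=62,rocker=54).items():
    o=outline_of(n,pic)
    if o:
        ys,xs=np.nonzero(o[0]["region"]); P=np.array([ray2plane(pic,(x,y),z)[:2] for x,y in zip(xs,ys)],np.float32)
        b=cv2.minAreaRect(P);print(n,round(o[0]["score"],2),np.round(np.r_[b[0],b[1],b[2]],1))
u,v=247,225
a=cv2.resize(q["frame"][v-30:v+30,u-40:u+40,::-1],(640,480),interpolation=cv2.INTER_CUBIC)
cv2.imwrite("pics/c3.png",np.vstack([cv2.resize(a,(360,270)),cv2.resize(p["frame"][:,:,::-1],(360,270))]))
E
```

```text
8.6 [ 457.38496539 -351.78180835  194.25343121] [-0.38704036 -0.21797837 -0.50111682]
latch_station 0.62 [ 456.2 -351.    69.5   73.6   16.5]
latch_button 0.7 [ 456.7 -352.6   25.8   28.3   46.8]
latch_station 0.76 [ 455.3 -342.2   79.4   31.1   37.7]
latch_button 0.49 [441.6  35.8  74.4  73.5  48.2]
run_key 0.9 [ 601.3 -233.8   46.9   47.9   56.6]
rocker 0.68 [ 476.6 -183.2   41.8   41.8    0.7]
```

View pics/c3.png

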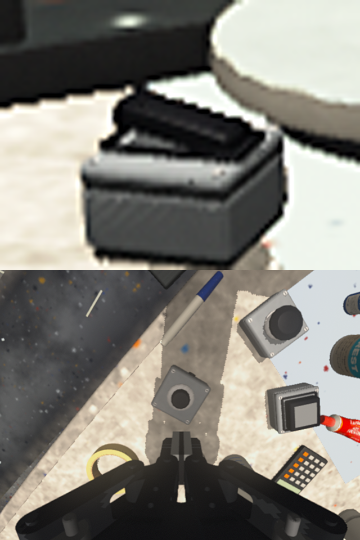

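The rocker's left end is now up and its right end down, mirroring the start. The latch centre is at (457,−352), right under the TCP, so I'll descend and press.

Call:
drive_tool:
  plan:
    - [[0, 0, 0.3, 0, 0], [0, 0, 0.4, 0, 0], [0, 0, 0.4, 0, 0], [0, 0, 0.13, 0, 0], [0, 0, 0.06, 0, 0], [0, 0, 0.03, 0, 0], [0, 0, 0.03, 0, 0], [0, 0, 0.03, 0, 0], [0, 0, 0.015, 0, 0], [0, 0, 0, 0, 0]]

```text
clock: 10.4
tcp_pos: [458.3, -350.6, 56.1]
tool_rot: [0.0, 0.367, 0.93, -0.0]
force: [1.7, -0.7, 1.4]
opening: -0.1
gripper_force: 1.3
```

Call:
drive_tool:
  plan:
    - [[0, 0, 0.015, 0, 0], [0, 0, 0.01, 0, 0], [0, 0, 0.005, 0, 0], [0, 0, 0, 0, 0]]

```text
clock: 10.9
tcp_pos: [458.3, -350.6, 54.0]
tool_rot: [0.001, 0.367, 0.93, -0.0]
force: [-1.1, 0.5, 12.5]
opening: -0.0
gripper_force: 6.2
```

The button bottomed out at z = 54.0 with 12.5 N. On to the key.

Call:
drive_tool:
  plan:
    - [[0, 0, -0.3, 0, 0], [0, 0, -0.5, 0, 0], [0, 0, -0.5, 0, 0], [-0.05, 0.3, -0.1, 0, 0], [-0.05, 0.33, 0, 0, 0], [-0.05, 0.4, 0, 0, 0], [-0.05, 0.4, 0, 0, 0], [-0.05, 0.4, 0, 0, 0], [0, 0, 0, 0, 0]]

```text
clock: 12.02
tcp_pos: [602.3, -231.6, 191.6]
tool_rot: [-0.001, 0.366, 0.931, 0.0]
force: [-0.8, 0.2, 0.1]
opening: -0.1
gripper_force: 0.0
```

```bash
python3 - <<'E'
from h import *
s=state(); print(s["clock"],s["tcp_pos"],s["force"])
p=capture("wrist"); t=capture("top"); q=capture("side")
for pic in (p,t,q):
  print(pic["frame"].shape)
  for n,z in dict(latch_station=44,latch_button=54,key_station=44,run_key=62,stop_head=74).items():
    o=outline_of(n,pic)
    if o:
        ys,xs=np.nonzero(o[0]["region"]); P=np.array([ray2plane(pic,(x,y),z)[:2] for x,y in zip(xs,ys)],np.float32)
        b=cv2.minAreaRect(P);print(n,round(o[0]["score"],2),np.round(np.r_[b[0],b[1],b[2]],1))
a=cv2.resize(q["frame"][280:370,300:420,::-1],(640,480),interpolation=cv2.INTER_CUBIC)
b=cv2.resize(q["frame"][210:270,207:287,::-1],(640,480),interpolation=cv2.INTER_CUBIC)
cv2.imwrite("pics/c4.png",np.vstack([np.hstack([cv2.resize(a,(360,270)),cv2.resize(b,(360,270))]),np.hstack([cv2.resize(p["frame"][:,:,::-1],(360,270)),cv2.resize(q["frame"][:,:,::-1],(360,270))])]))
E
```

```text
12.025 [ 602.28542899 -231.5619478   191.57469527] [-0.78181176  0.18507233  0.12280082]
(480, 640, 3)
latch_station 0.83 [ 462.1 -346.    80.2   81.3   16.7]
latch_button 0.57 [ 459.4 -351.5   28.5   26.    71. ]
key_station 0.73 [ 602.3 -230.5   71.9   75.4   58.9]
run_key 0.57 [ 602.5 -231.2   47.8   49.7   59.3]
stop_head 0.67 [ 477.5 -182.    41.4   42.1   71.5]
(480, 640, 3)
latch_station 0.67 [ 457.8 -351.4   70.7   77.3   17.2]
latch_button 0.68 [ 457.5 -353.5   27.8   28.     0.5]
key_station 0.89 [ 602.9 -233.5   69.3   25.3   58. ]
run_key 0.71 [ 600.5 -232.9   46.4   25.6   56.6]
stop_head 0.48 [ 458.3 -351.1   24.7   24.9   45.2]
(480, 640, 3)
latch_station 0.66 [ 441.6 -381.   109.   104.7   17.4]
latch_button 0.58 [ 454.2 -360.3   24.2   23.9   61.7]
key_station 0.73 [ 588.7 -255.7  183.5   68.4   58.2]
run_key 0.75 [ 592.  -250.2   88.9   49.7   57.6]
stop_head 0.74 [ 462.9 -208.2   71.5   42.4   61.1]
```

View pics/c4.png

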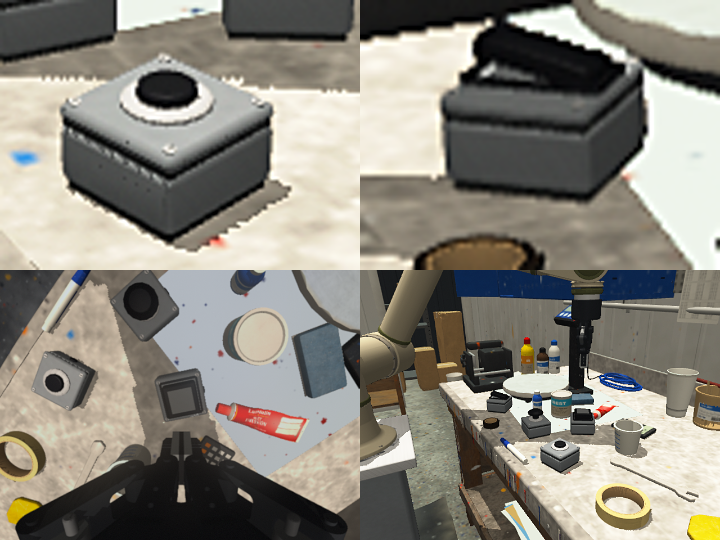

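The latch button now sits low in its collar, and the rocker is over. The key centre is about (602,−232), under the TCP, so I'll press it.

Call:
drive_tool:
  plan:
    - [[0, 0, 0.3, 0, 0], [0, 0, 0.4, 0, 0], [0, 0, 0.4, 0, 0], [0, 0, 0.11, 0, 0], [0, 0, 0.06, 0, 0], [0, 0, 0.03, 0, 0], [0, 0, 0.03, 0, 0], [0, 0, 0.03, 0, 0], [0, 0, 0.015, 0, 0], [0, 0, 0, 0, 0]]

```text
clock: 14.18
tcp_pos: [601.9, -234.1, 55.9]
tool_rot: [0.001, 0.367, 0.93, -0.0]
force: [2.8, -0.1, 5.4]
opening: 0.0
gripper_force: 2.4
```

Call:
drive_tool:
  plan:
    - [[0, 0, 0.015, 0, 0], [0, 0, 0.01, 0, 0], [0, 0, 0.005, 0, 0], [0, 0, 0, 0, 0], [0, 0, 0, 0, 0]]

```text
clock: 14.8
tcp_pos: [602.0, -234.1, 54.0]
tool_rot: [0.001, 0.367, 0.93, -0.0]
force: [-1.0, 0.7, 13.1]
opening: 0.0
gripper_force: 6.3
```

The key is at its stop (z = 54.0, 13 N, well above the 6 N it needs), so I'll hand in while holding it.

```bash
python3 -c "
from h import *
s=state(); print(s['tcp_pos'],s['force']); print(sign_off())"
```

```text
[ 601.96431257 -234.14499406   53.98805045] [-1.03055959  0.67220963 13.07526933]
the job is handed in; nothing more can be done
None
```

I tipped the rocker fully over, pushed the round button fully in, and handed the job in at about 15 s with the square key held fully down at 13 N; the stop was not touched.

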